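Close the turned box and hold the hardness gauge on its lid

TASK

Gently lower the open lid of the round wooden box until it is fully shut, without letting it slam. Then take the hardness gauge out of its wooden stand and hold it upright on the box, its tip on the round dark inlay in the lid, pressing lightly so that its spring plunger is pushed about half-way in. Finish while still holding it pressed there, and leave the other turned pieces undisturbed.

Things in the scene. Friction and masses are not known exactly. Their poses are not given: they have to be found in the camera images.
- box: Round turned wooden box, fixed to the bench; origin at the centre of its underside, z up. Outside 128 mm across, rim 75 mm high, two dark beads round it. Its +x points to the hinge of the lid. The lid's hinge line is level, along the box's y, 66 mm along +x and 75.5 mm above the origin.
- lid (a joint): Lid angle in rad: 0 shut, grows as it opens, upright at 1.57; starts at 0.85 to 1.3, its outer face looking up and away along the box's +x. A stiff hinge keeps it where it is left (1 to 2 N at the tab moves it). The lid is a flat round board 132 mm across, 10 mm thick, hinged at its edge; shut, its underside is at hinge height and its level top 85.5 mm above the bench.
- hinge (a point): Middle of the hinge line, fixed on the box; axes as the box's.
- lid_tab (a point): Middle of the upper (outer) face of the lid's flat thumb tab, 30 mm wide and about 7 mm thick, sticking out 12 mm from the lid's edge opposite the hinge. This point is 134 mm from the hinge line. Moves with the lid; z is the lid's outward normal.
- spot (a point): Centre of the round dark-wood inlay (22 mm across, flush) on the lid's outer face, 80 mm from the hinge line and 22 mm to the box's +y side of the lid's middle. Moves with the lid; z is the lid's outward normal.
- stand_top (a point): Centre of the top of the stand: a plain wooden block 75 x 75 mm, 68 mm high, fixed, with a 24 mm through hole upright in its middle where the gauge hangs.
- gauge_grip (a point): Hardness gauge, loose, pen-like, 0.12 kg, hanging upright in the stand, drawn straight up. Point on its axis at the middle of its black round grip, 24 mm across, 66 mm long; z to its top end. Below the grip a collar 36 mm across, 6 mm thick, its underside (38 mm below this point) resting on the stand; then a nose 20 mm across, 35 mm long; then the thin plunger, its tip 93 mm below this point.
- plunger_tip (a point): Rounded tip (10 mm across) of the gauge's spring plunger, its lowest point; 55 mm below the collar's underside when it is out.
- plunger (a joint): How far the plunger is pushed into the gauge, in m: 0 out, 0.012 fully in. Spring: about 1 N to begin, 0.35 N more per mm, so about 3 N half-way.
- finial_mid (a point): Bystander: small loose turned finial, 48 mm across, 60 mm high; point at mid height.
- bowl_mid (a point): Bystander: small loose dark wooden bowl, 90 mm across, 38 mm high; point at mid height.
- blank_mid (a point): Bystander: loose plain wooden cylinder standing upright, 54 mm across, 55 mm high; point at mid height.

How it is judged (in metres and radians):
On the way, in this order (a step that is already met when the one before it is completed fails the run):
1. the lid is shut while the gauge is still in its stand (value of joint lid below 0.045 rad and distance of gauge_grip from where it was at the start of the episode below 0.02 m), for 0.2 s.
2. the gauge is drawn out of its stand by the gripper (height (world z) of plunger_tip above 0.072 m and contact force between gauge and the fingers above 1 N), for 0.2 s.
At the end, for the whole second after the job is handed in: The lid is shut (within 0.045 rad), the gauge is held still in the fingers, upright within 8 degrees, its tip within 10 mm of the inlay's centre and pressing on the lid with 1 to 8 N, the plunger pushed in 3 to 9 mm of its 12 mm, and the gauge touching nothing of the stand (value of joint lid below 0.045 rad and distance between plunger_tip and spot below 0.01 m and angle between gauge_grip's own z axis and vertical below 0.14 rad and value of joint plunger between 0.003 and 0.009 m and contact force between gauge and box between 1 and 8 N and contact force between gauge and the fingers above 1 N and contact force between gauge and stand below 0.1 N and linear speed of gauge below 0.02 m/s); the arm keeps its last pose, push and grip.
It fails at once if the lid is slammed (turns shut faster than 4 rad/s) (velocity of joint lid below -4 rad/s).
It fails at once if the gauge is pressed hard on the box (over 20 N) (contact force between gauge and box above 20 N).
It fails at once if the finial is disturbed (moved over 20 mm) (distance of finial_mid from where it was at the start of the episode above 0.02 m).
It fails at once if the bowl is disturbed (moved over 20 mm) (distance of bowl_mid from where it was at the start of the episode above 0.02 m).
It fails at once if the blank is disturbed (moved over 20 mm) (distance of blank_mid from where it was at the start of the episode above 0.02 m).
It also fails if it takes over 64 s, if anything falls off the work surface, if the arm or the gripper's body presses on something with over 40 N, if the wrist force passes 120 N, or if a joint passes its speed limit or range.

ROBOT

A 6-joint arm with a two-finger parallel gripper is mounted at the origin on the work surface. World frame = base frame: x ahead of the robot, y to its left, z up, the work surface at z = 0. Lengths are in mm, angles in rad, forces in N, time in s.
With the tool pointing down it reaches from about 350 to 975 mm from the base axis. Payload 4.9 kg.
Tool frame: the origin (TCP) lies at the very end of the fingers, on their centre line; the grasp point (between the pads) lies 19 mm behind it; z points along the fingers, y is the line along which they close (so a half turn about z gives the same grasp; the last joint's range is limited). The gripper opens to 85 mm and grips with 20 to 120 N. Pads are 22 mm wide; open, the fingers measure 114 mm over their backs; the gripper's body (76 mm by 85 mm) begins 54 mm behind the grasp point. The pads swing forward as they close: fully open they stand 13 mm farther back than shut.
Start: joints at [-1.272, 0.053, 1.613, -0, 1.476, -0.119], TCP at [253.587, -571.222, 195.704] pointing down, gripper open.
Joint ranges: [-3.01, 3.01], [-1.01, 2.22], [0.06, 2.58], [-1.02, 4.17], [0.09, 2.62], [-3.14, 3.14]. Speed limits (rad/s): [2.57, 2.57, 3.14, 3.14, 3.14, 3.14].

INTERFACE

Orientations are given as a unit quaternion [x, y, z, w].
In Python, from cell import robot gives the robot as it stands.
- The arm moves only by the tool carry_out, never from a script. Its argument "steps" is a list of rows, each a list of 7 numbers: the turn, a rotation vector about the tool's x, y, z each as a share of 2 pi rad, from -1 to 1, then the shift along the tool's x, y, z each as a share of 0.4 m, from -1 to 1, then the gripper's target within -1 to 1 (shut at 1, half-way at 0, fully open at -1). In form: [[ax, ay, az, dx, dy, dz, jaw], ...]. A call has 1 to 12 rows; each row shifts and turns the commanded pose from where the row before left it, along the tool's axes as they then stand; what a row does not reach is not made up. A row lasts 1/12 s, in which the tool goes at most 41.7 mm and 7.16 degrees, less where a joint would pass 70% of its speed; a pose out of reach is approached as far as the arm can. A call with a number of a shift or a turn outside -1 to 1 is refused whole. A call with a gripper value outside its range is refused whole. The fingers move at their own pace and stop on an object; "grip_force" is the grip in N (left out, the last holds). Time passes only in rows, so rows that do not move let the fingers close. It gives the time, the measured TCP pose, the force, the opening and the grip force at its end, in the units of the state.
- robot.read_state(): the state, without advancing time (a new reading comes with each control period).
- robot.capture(name): name is "side" or "top"; returns a dict with "color" (400x640x3 uint8, blue, green, red), "z_map" (400x640 float32, mm along the optical axis (not along the pixel's ray), 0 where there is no reading), "camera_matrix" (3x3 intrinsics, pixels), "extrinsics" (4x4, takes a point from world to camera coordinates). Camera axes: x right, y down, z forward; pixel columns grow to the right and rows downward; lengths in mm; the calibration is good to about 2 mm. A picture is of the moment at which its call begins.
- robot.sign_off(): hands the job in; it is judged then, once.
Trained networks look in a picture, given as the dict that the camera call returned (one of the last four; its "shot" number tells which), for a name from the list of things; names that differ only in an ending like _2 or _b are one class to them, and where a whole thing is asked for, a point or a joint stands for the part that bears it (a point fixed in the world has none). Each returns a list of dicts, best first, with "confidence" (0 to 1); they miss things now and then, are a little off and sometimes report something else, mostly with a low value. They report only what shows in the picture. A call takes as long as a camera call.
- robot.search_frame(picture, query): "uv" ([column, row] in pixels, amid what is visible of it).
- robot.trace(picture, query): "region" (400x640 bool, what is visible of it) and "uv" ([column, row] in pixels, amid what is visible of it).
- robot.mark_of(picture, query): "uv" ([column, row] in pixels: a listed point, or the origin of a listed thing).
The state is a dict: "time_s": time; "qpos": joint angles; "qd": joint speeds; "tau": joint torques, N m; "ee_pos": TCP position; "tool_rot": TCP orientation; "force": force on the tool from outside, world axes, zero at the start; "wrist_torque": the same for the moment, N m; "opening": opening from 0.0 (shut) to 1.0 (fully open); "finger_force": force on a finger pad.
Only numpy, scipy, OpenCV 4.12 (cv2) and the standard library are available. Lean on these libraries where they do the work, as an engineer would, in place of code of your own. Each camera call takes 0.05 s, during which the arm holds its last target. There are 200 camera calls.

## Working session

There is one attempt and no reset: what is moved stays moved. The work goes in short steps, Python scripts to look and compute and a tool call to move; the robot and the scene stay as the last step left them, time stands still between calls to the robot, and variables do not carry over. Pictures are saved under pics/ and viewed, at most 10 in all, crops included, and the job is handed in when it is done.

Besides the shell and the picture viewer there is one more tool, called after ">>>" as name(argument=value, ...) on one line, values as JSON. carry_out: Moves the arm, as the interface text tells. Shift numbers are shares of 0.4 m and turn numbers shares of 2 pi rad, none past 1 either way. Its arguments: {"type":"object","properties":{"steps":{"type":"array"},"grip_force":{"type":"number"}},"required":["steps"]}

```bash
mkdir -p pics; ls
cat > h.py <<'E'
import numpy as np, cv2
from cell import robot
from scipy.spatial.transform import Rotation as R
def back(p,uv,d=None,z=None):
    K=np.array(p["camera_matrix"]);T=np.array(p["extrinsics"]);Ti=np.linalg.inv(T)
    u,v=uv
    r=np.linalg.inv(K)@[u,v,1]
    if z is not None:
        o=Ti[:3,3];w=Ti[:3,:3]@r;return o+w*(z-o[2])/w[2]
    if d is None:
        a=p["z_map"][int(v)-2:int(v)+3,int(u)-2:int(u)+3];a=a[a>0];d=np.median(a) if a.size else np.nan
    return (Ti@np.r_[r*d,1])[:3]
def cloud(p,m):
    K=np.array(p["camera_matrix"]);Ti=np.linalg.inv(np.array(p["extrinsics"]))
    v,u=np.nonzero(m&(p["z_map"]>0));d=p["z_map"][v,u]
    c=np.linalg.inv(K)@np.array([u*d,v*d,d]);return (Ti[:3,:3]@c).T+Ti[:3,3]
E
python3 - <<'E'
from h import *
np.set_printoptions(precision=1,suppress=True)
ims=[]
for n in("top","side"):
    p=robot.capture(n);ims.append(p["color"]);print(n,np.linalg.inv(p["extrinsics"])[:3,3])
    for q in("box","hinge","lid_tab","spot","stand_top","gauge_grip","finial_mid","bowl_mid","blank_mid"):
        for r in robot.mark_of(p,q)[:1]: print(q,np.array(r["uv"]),round(r["confidence"],2),back(p,r["uv"]))
    cv2.imwrite(f"pics/{n}.png",p["color"])
print(robot.read_state())
E
```

```text
pics
top [ 518.2  -18.4 1104.2]
box [220.7 232.1] 0.55 [543.  199.7  47. ]
hinge [205.8 205. ] 0.75 [600.7 220.9 103. ]
lid_tab [206.  228.9] 0.64 [546.4 199.7 187.6]
spot [193.4 221.5] 0.63 [563.4 236.5 143.5]
stand_top [392.8 239.4] 0.6 [ 520.8 -177.7  131.3]
gauge_grip [394.6 239.2] 0.62 [ 521.2 -180.2  139.1]
finial_mid [316.8 273.5] 0.56 [447.5 -17.6  55. ]
bowl_mid [310.3 207.7] 0.89 [599.   -4.2   5.3]
blank_mid [294.2 120.3] 0.95 [799.   30.1  54.1]
side [349.7 418.2 755.1]
hinge [246.7 309. ] 0.81 [587.2 235.4 109.6]
lid_tab [278.4 279.4] 0.92 [544.2 198.  188.8]
stand_top [390.  167.5] 0.95 [ 517.9 -177.4   80.2]
gauge_grip [391.1 152.3] 0.66 [ 521.7 -177.6  124. ]
finial_mid [386.1 249.2] 0.9 [447.7  -8.2  52.6]
bowl_mid [319.1 227.4] 0.73 [597.8 -15.8   6.4]
blank_mid [223.3 200.2] 0.71 [786.7  50.4  54.5]
{'time_s': 1.0, 'qpos': array([-1.3,  0.1,  1.6,  0. ,  1.5, -0.1]), 'qd': array([ 0., -0.,  0.,  0., -0., -0.]), 'tau': array([  0. , -39.4, -37. ,  -0. ,   0. ,  -0. ]), 'ee_pos': array([ 253.6, -571.2,  195.7]), 'tool_rot': array([1. , 0.2, 0. , 0. ]), 'force': array([-0.5, -0.6, -0.1]), 'wrist_torque': array([-0.,  0., -0.]), 'finger_force': 0.0, 'opening': 0.9969418503334081}
```

View pics/top.png

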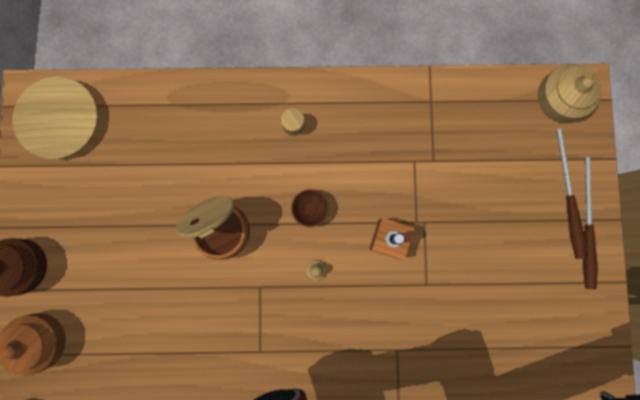

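View pics/side.png

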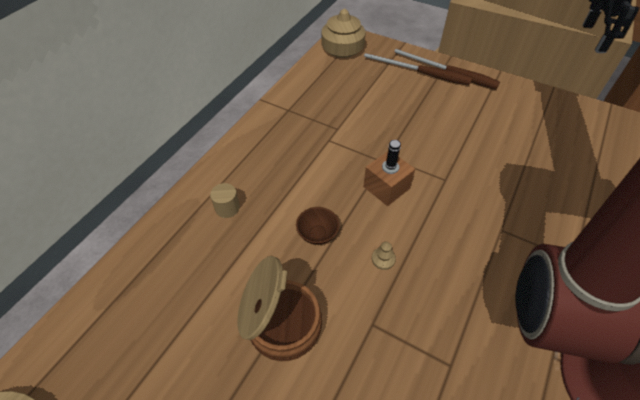

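Run:
```python
from h import *
np.set_printoptions(precision=1,suppress=True)
p=robot.capture("side"); q=robot.capture("top")
for P in(p,q):
  for n in("box","lid","gauge_grip","stand_top"):
    for r in robot.trace(P,n)[:1]:
      m=cv2.erode(r["region"].astype(np.uint8),np.ones((3,3)))>0
      c=cloud(P,m)
      if not len(c): continue
      print(n,round(r["confidence"],2),len(c),c.min(0),c.max(0),np.median(c,0))
      if n=="lid":
        for it in range(4):
          o=c.mean(0);w=np.linalg.svd(c-o)[2][2];d=abs((c-o)@w);c=c[d<max(3,np.median(d)*2.5)]
        w*=np.sign(w[2]);print(" plane",o,np.round(w,3),len(c),"ang",np.arccos(w[2]),"az",np.arctan2(w[1],w[0]))
  for n in("hinge","spot","box","lid_tab","plunger_tip"):
    for r in robot.mark_of(P,n)[:1]: print(n,r["uv"],r["confidence"])
print(back(q,robot.mark_of(q,"hinge")[0]["uv"],z=75.5),back(p,robot.mark_of(p,"hinge")[0]["uv"],z=75.5),back(q,robot.mark_of(q,"box")[0]["uv"],z=0))
```

```text
box 0.86 5806 [479.8 143.   30.5] [615.7 276.6 200. ] [543.6 212.1  72.1]
lid 0.83 2248 [529.4 160.7  86.1] [613.6 276.9 200. ] [564.9 221.2 149.4]
 plane [568.1 220.2 146.5] [0.7 0.4 0.6] 2130 ang 0.9667113620068414 az 0.4449039866623723
gauge_grip 0.8 266 [ 506.7 -196.3   71.7] [ 533.3 -172.4  142.5] [ 517.9 -179.1  107.6]
stand_top 0.82 1340 [ 474.3 -221.4    4.1] [ 565.2 -140.2   71.4] [ 509.4 -162.6   58.5]
hinge [247.8, 307.3] 0.69
spot [257.2, 307.7] 0.78
box [286.5, 330.0] 0.73
lid_tab [275.6, 277.9] 0.93
box 0.73 3032 [484.8 137.3  37.5] [618.  273.9 201.9] [550.8 197.8  75.9]
lid 0.61 1421 [532.4 155.4  86.3] [618.  276.1 201.9] [571.8 211.8 148.8]
 plane [573.4 214.3 145.1] [0.7 0.4 0.6] 1343 ang 0.9683473370333288 az 0.4395172643130904
gauge_grip 0.56 156 [ 508.6 -195.8   70.5] [ 535.2 -173.9  144.6] [ 521.6 -181.4  136.9]
stand_top 0.58 712 [ 481.8 -229.8   23. ] [ 562.4 -141.3   73.1] [ 523.7 -178.3   67.1]
hinge [207.1, 205.3] 0.94
spot [195.5, 221.6] 0.58
box [222.2, 230.1] 0.89
lid_tab [205.5, 229.4] 0.9
[602.3 224.6  75.5] [599.8 222.4  75.5] [548.8 205.9   0. ]
```

The lid is open at about 0.97 rad. In the top view the tab is near (206,229) and the hinge near (206,205). The gauge stands in its block near (394,239), with the finial (317,270) and bowl (310,208) between them. Next I'll fit the box rim and print the tool axes.

Run:
```python
from h import *
from scipy.optimize import least_squares
np.set_printoptions(precision=3,suppress=True)
s=robot.read_state();print(s["tool_rot"]);print(R.from_quat(s["tool_rot"]).as_matrix())
for n in("side","top"):
  p=robot.capture(n);c=cloud(p,robot.trace(p,"box")[0]["region"])
  k=c[(abs(c[:,2]-74)<5)]
  f=least_squares(lambda a:np.maximum(0,np.hypot(*(k[:,:2]-a).T)-64)+np.maximum(0,55-np.hypot(*(k[:,:2]-a).T)),[545,202],loss="soft_l1").x
  print(n,len(k),f,f+66*np.array([.904,.427]))
```

```text
[0.978 0.207 0.    0.   ]
[[ 0.914  0.406  0.   ]
 [ 0.406 -0.914 -0.   ]
 [-0.     0.    -1.   ]]
side 608 [546.373 201.79 ] [606.037 229.972]
top 321 [547.368 203.116] [607.032 231.298]
```

>>> carry_out(steps=[[0,0,0,0.062,-0.061,-0.0125,1],[0,0,0,0.062,-0.061,-0.0125,1],[0,0,0,0.062,-0.061,-0.0125,1],[0,0,0,0.062,-0.061,-0.0125,1],[0,0,0,0.062,-0.061,-0.0125,1],[0,0,0,0.062,-0.061,-0.0125,1],[0,0,0,0.062,-0.061,-0.0125,1],[0,0,0,0.062,-0.061,-0.0125,1],[0,0,0,0.062,-0.061,-0.0125,1],[0,0,0,0.062,-0.061,-0.0125,1],[0,0,0,0.062,-0.061,-0.0125,1],[0,0,0,0.062,-0.061,-0.0125,1]])

```text
time_s: 3.35
ee_pos: [407.1, -181.3, 256.2]
tool_rot: [0.978, 0.207, 0.0, 0.0]
force: [1.5, -0.0, -0.1]
opening: 0.001
finger_force: 0.0
```

>>> carry_out(steps=[[0,0,0,0.062,-0.061,0,1],[0,0,0,0.062,-0.061,0,1],[0,0,0,0.062,-0.061,0,1],[0,0,0,0.062,-0.061,0,1],[0,0,0,0.062,-0.061,0,1],[0,0,0,0.062,-0.061,0,1],[0,0,0,0.062,-0.061,0,1],[0,0,0,0.062,-0.061,0,1],[0,0,0,0.062,-0.061,0,1],[0,0,0,0.062,-0.061,0,1],[0,0,0,0.062,-0.061,0,1],[0,0,0,0,0,0,1]])

```text
time_s: 4.35
ee_pos: [548.0, 177.8, 255.1]
tool_rot: [0.978, 0.21, 0.0, -0.001]
force: [-0.7, 0.3, 0.1]
opening: -0.001
finger_force: 0.0
```

>>> carry_out(steps=[[0,0,0,0.0625,-0.06,0.025,1],[0,0,0,0,0,0.05,1],[0,0,0,0,0,0.05,1],[0,0,0,0,0,0.0125,1],[0,0,0,0,0,0,1]])

```text
time_s: 4.77
ee_pos: [558.9, 204.7, 198.3]
tool_rot: [0.978, 0.207, -0.002, 0.0]
force: [-0.2, 0.0, 0.0]
opening: -0.001
finger_force: 0.0
```

>>> carry_out(steps=[[0,0,0,-0.006,0,0.008,1],[0,0,0,-0.006,0,0.008,1],[0,0,0,-0.006,0,0.008,1],[0,0,0,-0.006,0,0.008,1],[0,0,0,0,0,0,1]])

```text
time_s: 5.18
ee_pos: [551.0, 201.0, 187.7]
tool_rot: [0.978, 0.207, -0.0, 0.0]
force: [0.3, -0.3, -1.1]
opening: 0.001
finger_force: 0.0
```

>>> carry_out(steps=[[0,0,0,-0.0098,0,0.0085,1],[0,0,0,-0.0098,0,0.0085,1],[0,0,0,-0.0098,0,0.0085,1],[0,0,0,-0.0086,0,0.0093,1],[0,0,0,-0.0086,0,0.0093,1],[0,0,0,-0.0086,0,0.0093,1],[0,0,0,-0.0073,0,0.0101,1],[0,0,0,-0.0073,0,0.0101,1],[0,0,0,-0.0073,0,0.0101,1],[0,0,0,0,0,0,1]])

```text
time_s: 6.02
ee_pos: [521.9, 188.0, 156.3]
tool_rot: [0.978, 0.207, -0.002, 0.001]
force: [-8.8, -3.6, 11.2]
opening: 0.003
finger_force: 7.4
```

Run:
```python
from h import *
np.set_printoptions(precision=1,suppress=True)
p=robot.capture("side");cv2.imwrite("pics/s2.png",cv2.resize(p["color"][200:380,180:400],None,fx=3,fy=3))
c=cloud(p,cv2.erode(robot.trace(p,"lid")[0]["region"].astype(np.uint8),np.ones((3,3)))>0)
for it in range(5):
  o=c.mean(0);w=np.linalg.svd(c-o)[2][2];d=abs((c-o)@w);c=c[d<max(3,np.median(d)*2.5)]
w*=np.sign(w[2]);print(o,w,"ang",np.arccos(w[2]),np.arctan2(w[1],w[0]))
```

```text
[569.4 221.  137.6] [0.7 0.3 0.6] ang 0.9194063161977961 0.4456717104624256
```

View pics/s2.png

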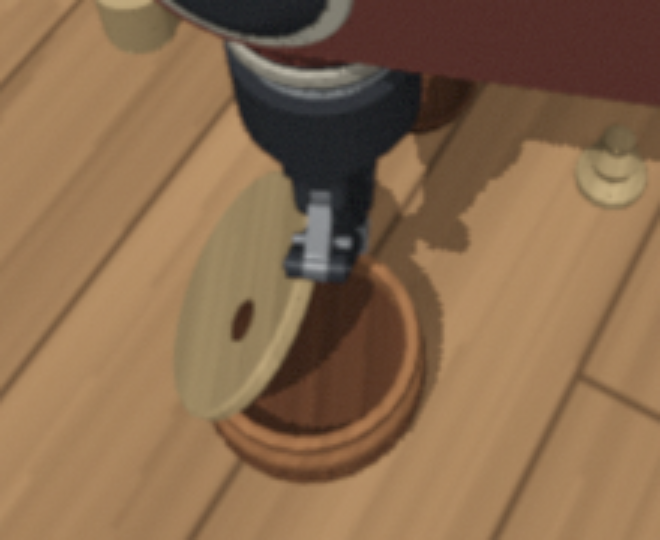

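The fingers slid past the tab end, so my contact radius was too large. I'll back out upward and come down again nearer the hinge.

>>> carry_out(steps=[[0,0,0,-0.02,0,-0.02,1],[0,0,0,0,0,-0.05,1],[0,0,0,0,0,-0.06,1],[0,0,0,0,0,-0.06,1],[0,0,0,0.05,0,0,1],[0,0,0,0.05,0,0,1],[0,0,0,0.045,0,0,1],[0,0,0,0,0,0.05,1],[0,0,0,0,0,0.05,1],[0,0,0,0,0,0.025,1],[0,0,0,0,0,0,1]])

```text
time_s: 7.03
ee_pos: [566.9, 208.6, 176.5]
tool_rot: [0.978, 0.207, -0.003, 0.0]
force: [-0.4, -0.8, -1.3]
opening: -0.001
finger_force: 0.0
```

>>> carry_out(steps=[[0,0,0,0,0,0.008,1],[0,0,0,0,0,0.008,1],[0,0,0,0,0,0.008,1],[0,0,0,0,0,0.008,1],[0,0,0,0,0,0,1]])

```text
time_s: 7.45
ee_pos: [569.0, 209.0, 167.5]
tool_rot: [0.978, 0.207, -0.0, 0.0]
force: [0.4, -0.7, -0.1]
opening: -0.003
finger_force: 0.0
```

>>> carry_out(steps=[[0,0,0,-0.0086,0,0.0058,1],[0,0,0,-0.0086,0,0.0058,1],[0,0,0,-0.0086,0,0.0058,1],[0,0,0,-0.008,0,0.0066,1],[0,0,0,-0.008,0,0.0066,1],[0,0,0,-0.008,0,0.0066,1],[0,0,0,-0.0065,0,0.0075,1],[0,0,0,-0.0065,0,0.0075,1],[0,0,0,-0.0065,0,0.0075,1]])

```text
time_s: 8.2
ee_pos: [543.8, 197.8, 143.8]
tool_rot: [0.978, 0.207, 0.0, -0.0]
force: [1.1, -0.1, 1.0]
opening: -0.003
finger_force: 0.5
```

```bash
cat >> h.py <<'E'
def lid():
  p=robot.capture("side")
  c=cloud(p,cv2.erode(robot.trace(p,"lid")[0]["region"].astype(np.uint8),np.ones((3,3)))>0)
  for it in range(5):
    o=c.mean(0);w=np.linalg.svd(c-o)[2][2];d=abs((c-o)@w);c=c[d<max(3,np.median(d)*2.5)]
  w*=np.sign(w[2]);print(o,w,"ang",np.arccos(w[2]),np.arctan2(w[1],w[0]),robot.read_state()["ee_pos"],robot.read_state()["force"]);return p
E
python3 -c "
from h import *
lid()"
```

```text
[560.15712643 232.24059469 134.59694997] [0.67872179 0.31643226 0.66272721] ang 0.8463415960223523 0.43625859906372255 [543.16751862 197.63691671 143.11164528] [ 0.31846548 -0.41249991 -1.41992807]
```

>>> carry_out(steps=[[0,0,0,-0.005,0,0.0086,1],[0,0,0,-0.005,0,0.0086,1],[0,0,0,-0.005,0,0.0086,1],[0,0,0,-0.0045,0,0.009,1],[0,0,0,-0.0045,0,0.009,1],[0,0,0,-0.0045,0,0.009,1],[0,0,0,-0.0035,0,0.0095,1],[0,0,0,-0.0035,0,0.0095,1],[0,0,0,-0.0035,0,0.0095,1]])

```text
time_s: 9.05
ee_pos: [529.3, 191.4, 110.8]
tool_rot: [0.978, 0.207, -0.0, 0.0]
force: [-0.1, -0.1, 1.2]
opening: -0.001
finger_force: 0.4
```

```bash
python3 -c "
from h import *
lid()"
```

```text
[551.97507034 221.66786455 119.00918283] [0.48215326 0.225843   0.84647692] ang 0.561463298284807 0.4380536694577952 [528.66047639 191.28084394 110.0486713 ] [ 0.42353467  0.81341604 -0.33690483]
```

```bash
python3 -c "
from h import *
p=robot.capture('side');q=robot.capture('top')
a=cv2.resize(p['color'][210:380,190:390],(600,510));b=cv2.resize(q['color'][150:300,150:280],None,fx=3,fy=3)[:450]
print(robot.mark_of(q,'hinge')[:1],robot.mark_of(q,'lid_tab')[:1])
o=np.zeros((510,800,3),np.uint8);o[:,:400]=a[:,100:500];o[:450,400:790]=b;cv2.imwrite('pics/s3.png',o)"
```

```text
[{'uv': [207.2, 203.4], 'confidence': 0.85}] [{'uv': [220.7, 249.0], 'confidence': 0.67}]
```

View pics/s3.png

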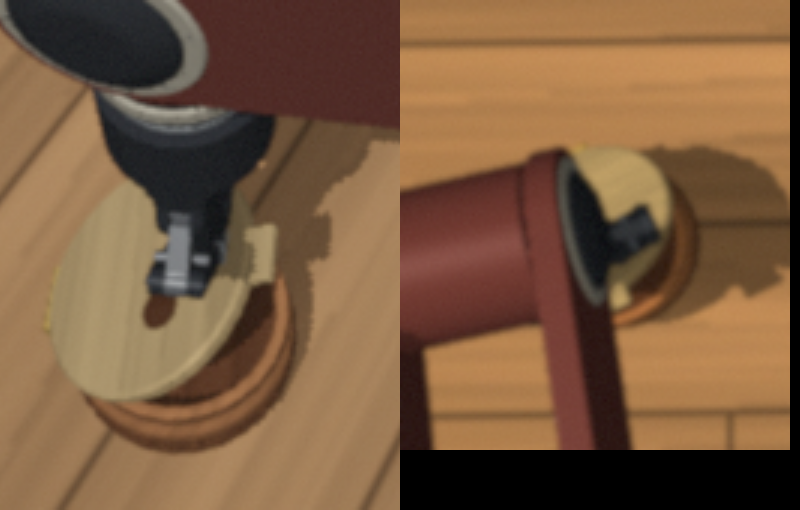

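>>> carry_out(steps=[[0,0,0,-0.004,0,0.009,1],[0,0,0,-0.004,0,0.009,1],[0,0,0,-0.004,0,0.009,1],[0,0,0,-0.004,0,0.009,1],[0,0,0,-0.004,0,0.009,1],[0,0,0,-0.002,0,0.007,1],[0,0,0,0,0,0,1]])

```text
time_s: 9.93
ee_pos: [520.7, 187.7, 89.3]
tool_rot: [0.978, 0.207, -0.001, 0.0]
force: [0.3, 0.2, -1.3]
opening: 0.002
finger_force: 0.0
```

```bash
python3 -c "
from h import *
lid()"
```

```text
[547.61974754 219.13352677 106.64798316] [0.31618154 0.14775729 0.93712167] ang 0.3565068228499759 0.43716178775234077 [521.15402625 187.92196045  90.03210344] [-0.37271768 -0.26099601  0.39355918]
```

```bash
python3 -c "
from h import *
np.set_printoptions(precision=1,suppress=True)
p=robot.capture('side');q=robot.capture('top')
for P in (p,q):
  for n in('lid_tab','spot','hinge'):
    for r in robot.mark_of(P,n)[:1]: print(n,r['uv'],round(r['confidence'],2),back(P,r['uv']))
e=np.array(P['extrinsics']);
for P in(p,q):
  s=robot.read_state()['ee_pos'];x=np.array(P['camera_matrix'])@(np.array(P['extrinsics'])@np.r_[s,1])[:3];print('tip',x[:2]/x[2])
a=cv2.resize(p['color'][230:370,220:360],(560,560));cv2.imwrite('pics/s4.png',a)"
```

```text
lid_tab [316.6, 298.8] 0.56 [494.5 173.8 130. ]
spot [279.6, 317.3] 0.61 [534.  221.6 110.6]
hinge [242.9, 309.2] 0.55 [601.4 231.9  85.1]
lid_tab [226.2, 255.2] 0.69 [493.  170.3 132.2]
hinge [207.5, 203.9] 0.76 [604.5 221.2  86.4]
tip [298.1 308.5]
tip [221.9 241.5]
```

View pics/s4.png

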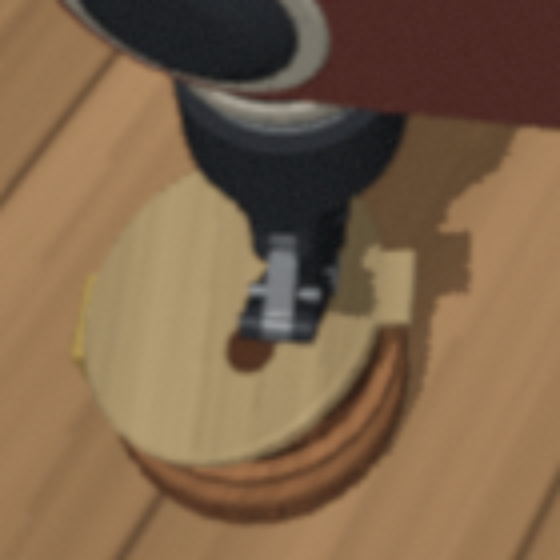

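```bash
python3 -c "
from h import *
np.set_printoptions(precision=0,suppress=True)
p=robot.capture('side')
for v in range(290,324,4):
  print(v,*[back(p,(u,v),d=p['z_map'][v,u]) if p['z_map'][v,u]>0 else None for u in range(274,312,6)])
print(robot.read_state())
"
```

```text
290 [569. 185. 104.] [559. 182. 109.] [510. 226. 240.] [503. 221. 238.] [497. 217. 238.] [501. 197. 196.] [512. 165. 128.]
294 [565. 191. 105.] [556. 187. 108.] [508. 229. 235.] [502. 224. 232.] [510. 200. 180.] [505. 192. 170.] [508. 171. 128.]
298 [561. 197. 106.] [551. 194. 110.] [520. 216. 186.] [501. 227. 228.] [507. 206. 180.] [510. 186. 139.] [505. 177. 128.]
302 [557. 203. 107.] [548. 199. 108.] [505. 235. 226.] [498. 231. 225.] [495. 222. 212.] [510. 187. 126.] [501. 183. 128.]
306 [553. 209. 107.] [544. 205. 109.] [504. 238. 220.] [496. 234. 222.] [492. 228. 214.] [507. 192. 126.] [498. 189. 129.]
310 [549. 215. 107.] [508. 246. 219.] [501. 242. 218.] [494. 238. 219.] [488. 234. 218.] [503. 198. 126.] [494. 195. 130.]
314 [546. 220. 106.] [507. 248. 212.] [500. 245. 213.] [493. 241. 214.] [487. 236. 210.] [500. 203. 125.] [491. 200. 130.]
318 [542. 226. 108.] [533. 222. 110.] [524. 218. 113.] [514. 216. 119.] [506. 212. 121.] [497. 209. 126.] [489. 204. 126.]
322 [538. 232. 110.] [529. 228. 111.] [520. 225. 117.] [511. 222. 121.] [502. 217. 121.] [493. 214. 127.] [502. 184.  49.]
{'time_s': 10.4833, 'qpos': array([ 0., -0.,  2.,  0.,  1.,  1.]), 'qd': array([ 0., -0.,  0., -0., -0.,  0.]), 'tau': array([  0., -34., -35.,   0.,  -0.,   0.]), 'ee_pos': array([521., 188.,  91.]), 'tool_rot': array([ 1.,  0.,  0., -0.]), 'force': array([0., 0., 0.]), 'wrist_torque': array([-0., -0., -0.]), 'finger_force': 0.0, 'opening': 0.004166815003848518}
```

>>> carry_out(steps=[[0,0,0,0,0,-0.03,1],[0,0,0,0,0,-0.04,1],[0,0,0,0,0,-0.04,1],[0,0,0,0,0,-0.04,1],[0,0,0,0,0,0,1]])

```text
time_s: 10.9
ee_pos: [524.1, 188.5, 155.6]
tool_rot: [0.978, 0.207, 0.004, -0.0]
force: [0.7, 0.7, 1.8]
opening: 0.002
finger_force: 0.0
```

```bash
python3 -c "
from h import *
p=lid();q=robot.capture('top')
s=robot.read_state()['ee_pos']
ims=[]
for P,(v,u) in((p,(200,200)),(q,(130,140))):
  x=np.array(P['camera_matrix'])@(np.array(P['extrinsics'])@np.r_[s,1])[:3];x=x[:2]/x[2];print('tip',x)
  a=cv2.resize(P['color'][v:v+170,u:u+130],(390,510));cv2.circle(a,tuple(int(t) for t in (x-[u,v])*3),4,(0,0,255),1);ims.append(a)
cv2.imwrite('pics/s5.png',np.hstack(ims))"
```

```text
[543.52947329 213.11466383 109.03737759] [0.31751608 0.15005274 0.93630535] ang 0.35883851738222555 0.4414745327683856 [522.12422186 188.127508   151.67797461] [-0.192881   -0.54989492 -1.35033453]
tip [296.63846574 292.57603606]
tip [215.96369513 241.62782884]
```

View pics/s5.png

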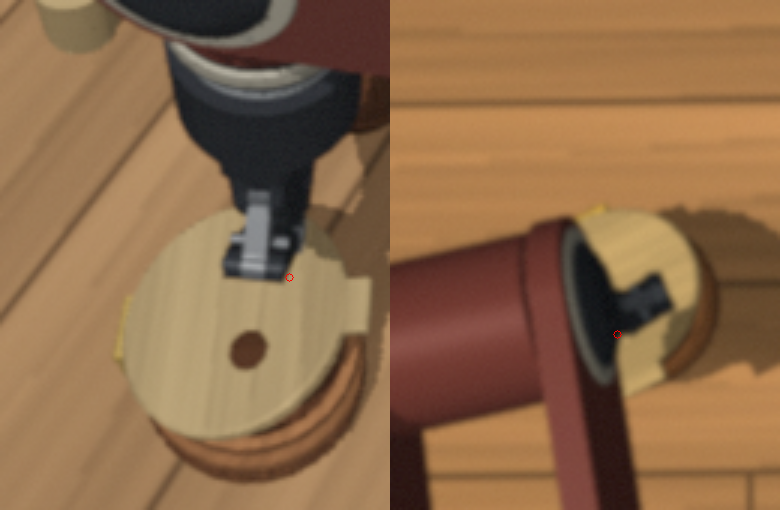

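```bash
python3 -c "
from h import *
np.set_printoptions(precision=0,suppress=True)
s=robot.read_state();M=R.from_quat(s['tool_rot']).as_matrix()
for n in('side','top'):
  p=robot.capture(n);c=cloud(p,np.ones((400,640),bool));t=(c-s['ee_pos'])@M
  k=(np.hypot(t[:,0],t[:,1])<75)&(t[:,2]>-260)&(t[:,2]<45)
  t=t[k]
  print(n)
  for a in range(-260,40,15):
    g=t[(t[:,2]>=a)&(t[:,2]<a+15)]
    if len(g): print(a,len(g),g.min(0)[:2],g.max(0)[:2])
"
```

```text
side
-245 209 [-21. -38.] [ 26. -26.]
-230 186 [-25. -37.] [ 29. -22.]
-215 678 [-36. -39.] [36. -9.]
-200 413 [-38. -39.] [34. -4.]
-185 400 [-38. -38.] [34. -3.]
-170 177 [-38. -38.] [31. -4.]
-155 176 [-19. -43.] [ 10. -18.]
-140 334 [-20. -62.] [ 19. -14.]
-125 132 [-17. -62.] [ 17. -13.]
-110 56 [-17. -45.] [11. -9.]
-95 73 [-14. -37.] [-0. -9.]
-80 7 [-13. -14.] [ -7. -10.]
-65 12 [-11.  -8.] [-7.  2.]
-50 10 [-11.  -8.] [-9.  0.]
10 556 [-41. -45.] [-6. 41.]
25 1272 [-31. -68.] [32. 47.]
top
-170 3 [-8. 36.] [-4. 37.]
-155 43 [-10.  33.] [11. 41.]
-140 121 [-13.  28.] [13. 61.]
-125 61 [-12.  38.] [14. 61.]
-110 23 [-11.  26.] [12. 48.]
-95 14 [-12.  20.] [-6. 40.]
-65 2 [-6. 12.] [-5. 13.]
10 233 [-40. -16.] [-4. 40.]
25 290 [-26. -12.] [37. 60.]
```

The lid is at about 0.36 rad. Both the contact heights and the depth images put the real fingertip about 35 mm above the reported TCP. I'll keep pressing in small stages and watch the force.

>>> carry_out(steps=[[0,0,0,-0.02,0,0.04,1],[0,0,0,-0.01,0,0.05,1],[0,0,0,0,0,0.045,1],[0,0,0,0,0,0.009,1],[0,0,0,0,0,0.009,1],[0,0,0,0,0,0.009,1],[0,0,0,0,0,0.009,1],[0,0,0,0,0,0.009,1]])

```text
time_s: 11.82
ee_pos: [511.4, 183.3, 79.3]
tool_rot: [0.978, 0.207, 0.001, 0.0]
force: [-0.1, -0.4, 1.0]
opening: -0.001
finger_force: 0.4
```

```bash
python3 -c "
from h import *
lid()"
```

```text
[548.09248935 216.51483718  99.83728133] [0.22400811 0.105595   0.96884987] ang 0.2502527250467926 0.44049811915544274 [510.64312153 183.14975733  78.42607896] [ 0.07963284  0.8912669  -0.42383746]
```

>>> carry_out(steps=[[0,0,0,0,0,0.009,1],[0,0,0,0,0,0.009,1],[0,0,0,0,0,0.009,1],[0,0,0,0,0,0.009,1],[0,0,0,0,0,0.009,1],[0,0,0,0,0,0.007,1],[0,0,0,0,0,0.004,1],[0,0,0,0,0,0,1]])

```text
time_s: 12.58
ee_pos: [510.1, 183.0, 55.3]
tool_rot: [0.978, 0.207, -0.0, -0.0]
force: [0.4, -0.3, 0.5]
opening: -0.003
finger_force: 0.0
```

```bash
python3 -c "
from h import *
lid()"
```

```text
[545.19379623 216.49829554  87.63895392] [0.03751934 0.0158458  0.99917026] ang 0.040739518431466386 0.39961288746200313 [510.43520027 183.12690058  55.88636981] [-0.2319556  -0.40710789  0.38801284]
```

>>> carry_out(steps=[[0,0,0,0,0,0.003,1],[0,0,0,0,0,0.003,1],[0,0,0,0,0,0.003,1],[0,0,0,0,0,0,1],[0,0,0,0,0,0,1]])

```text
time_s: 13.1
ee_pos: [510.5, 183.1, 52.4]
tool_rot: [0.978, 0.207, 0.0, -0.0]
force: [0.1, -0.4, 1.1]
opening: -0.0
finger_force: 0.0
```

>>> carry_out(steps=[[0,0,0,0,0,0.003,1],[0,0,0,0,0,0.003,1],[0,0,0,0,0,0,1],[0,0,0,0,0,0,1]])

```text
time_s: 13.43
ee_pos: [510.5, 183.1, 50.0]
tool_rot: [0.978, 0.207, 0.0, -0.0]
force: [0.8, 1.2, 0.8]
opening: 0.002
finger_force: 0.1
```

```bash
python3 -c "
from h import *
lid()"
```

```text
[545.43883023 216.3611498   84.91220506] [-0.00327205 -0.00255282  0.99999139] ang 0.004150096426626639 -2.479048579325333 [510.44697075 183.07999549  49.94928438] [ 0.91377788  0.03648703 -0.02059057]
```

>>> carry_out(steps=[[0,0,0,0,0,0.003,1],[0,0,0,0,0,0,1],[0,0,0,0,0,0,1]])

```text
time_s: 13.78
ee_pos: [510.5, 183.1, 49.9]
tool_rot: [0.978, 0.207, -0.0, 0.0]
force: [-4.0, -1.2, 6.4]
opening: -0.001
finger_force: 3.1
```

>>> carry_out(steps=[[0,0,0,0,0,-0.05,1],[0,0,0,0,0,-0.1,1],[0,0,0,0,0,-0.1,1],[0,0,0,0,0,-0.1,-1],[0,0,0,0,0,-0.1,-1],[0,0,0,0,0,-0.05,-1],[0,0,0,-0.0345,0.084,0,-1],[0,0,0,-0.0345,0.084,0,-1],[0,0,0,-0.0345,0.084,0,-1],[0,0,0,-0.0345,0.084,0,-1],[0,0,0,0,0,0,-1]])

```text
time_s: 14.7
ee_pos: [514.6, 32.9, 248.7]
tool_rot: [0.979, 0.204, -0.0, 0.001]
force: [-1.1, 0.9, 0.2]
opening: 1.001
finger_force: 0.0
```

```bash
python3 -c "
from h import *
np.set_printoptions(precision=1,suppress=True)
p=lid();q=robot.capture('top')
for P in(p,q):
  r=robot.trace(P,'spot')[:1]; m=robot.mark_of(P,'spot')[:1]
  if m: print('spot',m[0]['uv'],m[0]['confidence'],back(P,m[0]['uv'],z=85.5))
  g=cv2.cvtColor(P['color'],cv2.COLOR_BGR2GRAY)
  if m:
    u,v=[int(round(t)) for t in m[0]['uv']];w=g[v-14:v+15,u-14:u+15];k=(w<(np.percentile(w,3)+np.median(w))/2).astype(np.uint8)
    n,l,st,ce=cv2.connectedComponentsWithStats(k);j=1+np.argmin(np.hypot(*(ce[1:]-14).T));print('blob',st[j,4],ce[j]+[u-14,v-14],back(P,ce[j]+[u-14,v-14],z=85.5))
  t=robot.trace(P,'gauge_grip')[0];c=cloud(P,t['region']);c=c[(c[:,2]>76)&(c[:,2]<160)]
  print('gauge',len(c),c[:,2].max())
  from scipy.optimize import least_squares
  for lo,hi in((76,105),(105,135)):
    k=c[(c[:,2]>lo)&(c[:,2]<hi)]
    if len(k)>8:
      f=least_squares(lambda a:np.hypot(*(k[:,:2]-a).T)-12,[520,-180],loss='soft_l1').x;print(lo,len(k),f)
  k=c[c[:,2]>c[:,2].max()-8];print('top',len(k),k.mean(0),k.min(0),k.max(0))
  for r in robot.mark_of(P,'stand_top')[:1]: print('st',back(P,r['uv'],z=68))
"
```

```text
[541.  203.7  85. ] [-0. -0.  1.] ang 0.002248821490899847 -2.6570732323947004 [514.5  36.9 248.7] [-0.3  0.4  0.4]
spot [287.5, 322.5] 0.91 [525.4 215.   85.5]
blob 131 [288.9 323.4] [522.6 215.1  85.5]Traceback (most recent call last):
  File "<string>", line 12, in <module>
    t=robot.trace(P,'gauge_grip')[0];c=cloud(P,t['region']);c=c[(c[:,2]>76)&(c[:,2]<160)]
      ~~~~~~~~~~~~~~~~~~~~~~~~~~~^^^
IndexError: list index out of range
```

```bash
python3 -c "
from h import *
from scipy.optimize import least_squares
np.set_printoptions(precision=1,suppress=True)
P=robot.capture('top')
m=robot.mark_of(P,'spot')[:1]
if m:
    print('spot',m[0]['uv'],m[0]['confidence'],back(P,m[0]['uv'],z=85.5))
    g=cv2.cvtColor(P['color'],cv2.COLOR_BGR2GRAY)
    u,v=[int(round(t)) for t in m[0]['uv']];w=g[v-10:v+11,u-10:u+11];k=(w<(np.percentile(w,3)+np.median(w))/2).astype(np.uint8)
    n,l,st,ce=cv2.connectedComponentsWithStats(k);j=1+np.argmin(np.hypot(*(ce[1:]-10).T));print('blob',st[j,4],back(P,ce[j]+[u-10,v-10],z=85.5))
for n in('gauge_grip','stand_top','lid'):
  t=robot.trace(P,n)[:1]
  if not t: continue
  c=cloud(P,t[0]['region']);print(n,t[0]['confidence'],len(c),c.mean(0))
  if n=='lid': c=c[c[:,2]>80];print((c.min(0)+c.max(0))/2)
  if n=='gauge_grip':
    k=c[c[:,2]>c[:,2].max()-8];print('top',len(k),k.mean(0),k.min(0),k.max(0))
    k=c[abs(c[:,2]-74)<5];print('collar',len(k),k.mean(0),k.min(0),k.max(0))
  if n=='stand_top':
    k=c[abs(c[:,2]-68)<5];print(cv2.minAreaRect(k[:,:2].astype(np.float32)))
for n in('stand_top','gauge_grip'):
  for r in robot.mark_of(P,n)[:1]: print(n,r['confidence'],back(P,r['uv'],z=68 if n[0]=='s' else 106))
"
```

```text
gauge_grip 0.76 245 [ 521.1 -183.1  107.3]
top 83 [ 521.4 -187.   140.5] [ 511.1 -197.5  138.4] [ 531.9 -176.8  146.3]
collar 80 [ 521.2 -180.8   73.1] [ 504.2 -198.7   69. ] [ 539.6 -169.6   77.2]
stand_top 0.77 1051 [ 522.2 -182.9   62.4]
((522.011962890625, -187.53643798828125), (75.4509506225586, 75.20978546142578), 71.0865707397461)
stand_top 0.67 [ 524.6 -188.9   68. ]
gauge_grip 0.7 [ 521. -189.  106.]
```

>>> carry_out(steps=[[0,0,0,-0.0352,0.0865,0,-1],[0,0,0,-0.0352,0.0865,0,-1],[0,0,0,-0.0352,0.0865,0,-1],[0,0,0,-0.0352,0.0865,0,-1],[0,0,0,-0.0352,0.0865,0,-1],[0,0,0,-0.0352,0.0865,0,-1],[0,0,0,0,0,0.08,-1],[0,0,0,0,0,0.1,-1],[0,0,0,0,0,0.1,-1],[0,0,0,0,0,0.07,-1],[0,0,0,0,0,0,-1],[0,0,0,0,0,0,-1]])

```text
time_s: 16.35
ee_pos: [520.4, -185.5, 107.4]
tool_rot: [0.978, 0.207, -0.002, -0.001]
force: [1.0, 0.1, 1.5]
opening: 1.001
finger_force: 0.0
```

```bash
python3 -c "
from h import *
np.set_printoptions(precision=1,suppress=True)
s=robot.read_state();M=R.from_quat(s['tool_rot']).as_matrix();print(s['ee_pos'],s['tool_rot'])
p=robot.capture('side');c=cloud(p,np.ones((400,640),bool));t=(c-s['ee_pos'])@M
k=(abs(t[:,0])<70)&(abs(t[:,1])<75)&(t[:,2]>-160)&(c[:,2]>70);t=t[k]
for a in range(-160,50,10):
    g=t[(t[:,2]>=a)&(t[:,2]<a+10)]
    if len(g): print(a,len(g),g.min(0)[:2],g.max(0)[:2])
x=np.array(p['camera_matrix'])@(np.array(p['extrinsics'])@np.r_[s['ee_pos'],1])[:3];x=x[:2]/x[2];print(x)
a=cv2.resize(p['color'][70:230,310:470],(640,640)[::1]);cv2.circle(a,tuple(int(z) for z in (x-[310,70])*4),4,(0,0,255),1);cv2.imwrite('pics/g1.png',a[:600])"
```

```text
[ 520.4 -185.5  107.4] [ 1.   0.2 -0.  -0. ]
-160 142 [-11.8 -69.3] [ 11.6 -27. ]
-150 184 [-18.5 -71.1] [18.8 -9. ]
-140 146 [-19.2 -72. ] [19.1 10.6]
-130 126 [-16.7 -73.7] [18.7 18.3]
-120 69 [-12.4 -74.2] [16.5 30. ]
-110 103 [-12.  -74.8] [16.4 33.4]
-100 35 [-11.3 -74.9] [ 13.3 -37.4]
-80 32 [-10.6 -57.5] [ 10.6 -44.8]
-70 54 [-11.4 -57.6] [10.7 45.4]
-60 28 [-11.1 -55.8] [ 9.9 43.9]
-50 7 [ -8.4 -49.8] [ 8.4 43.5]
-40 18 [ 4.5 -6.2] [10.6 10.5]
-30 10 [ 6.1 -7.3] [11.2  2.2]
-20 13 [ 5.7 -6.1] [10.7  3.4]
-10 25 [-7.3 -9. ] [11.1  2.3]
0 40 [-11.1 -10.3] [10.5  1.8]
10 36 [-12.1 -10. ] [10.8  4.5]
20 37 [-12.7 -10.1] [10.3  2.9]
30 115 [-38.  -41.9] [44.5 24.3]
[392.2 155.7]
```

View pics/g1.png

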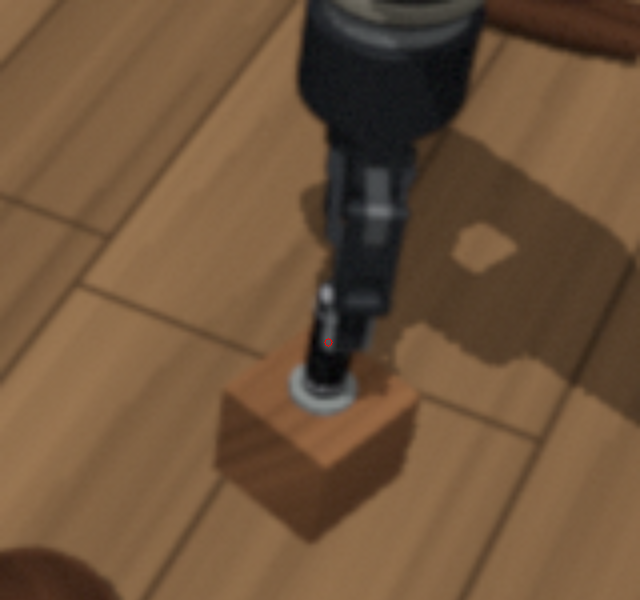

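>>> carry_out(steps=[[0,0,0,0,0,0.03,-1],[0,0,0,0,0,0.03,-1],[0,0,0,0,0,0.03,-1],[0,0,0,0,0,0.025,-1],[0,0,0,0,0,0.015,-1],[0,0,0,0,0,0,-1],[0,0,0,0,0,0,-1]])

```text
time_s: 16.98
ee_pos: [521.2, -186.0, 56.1]
tool_rot: [0.978, 0.207, -0.0, -0.0]
force: [0.1, 0.3, -0.4]
opening: 1.001
finger_force: 0.0
```

>>> carry_out(steps=[[0,0,0,0,0,0,1],[0,0,0,0,0,0,1],[0,0,0,0,0,0,1],[0,0,0,0,0,0,1],[0,0,0,0,0,0,1],[0,0,0,0,0,0,1],[0,0,0,0,0,0,1],[0,0,0,0,0,0,1],[0,0,0,0,0,0,1],[0,0,0,0,0,0,1]], grip_force=45)

```text
time_s: 17.82
ee_pos: [521.9, -186.4, 57.3]
tool_rot: [0.978, 0.207, 0.0, 0.0]
force: [-0.4, -0.6, 3.9]
opening: 0.275
finger_force: 43.9
```

>>> carry_out(steps=[[0,0,0,0,0,-0.02,1],[0,0,0,0,0,-0.03,1],[0,0,0,0,0,-0.04,1],[0,0,0,0,0,-0.05,1],[0,0,0,0,0,-0.06,1],[0,0,0,0,0,-0.06,1],[0,0,0,0,0,-0.06,1],[0,0,0,0,0,-0.06,1],[0,0,0,0,0,0,1],[0,0,0,0,0,0,1],[0,0,0,0,0,0,1]])

```text
time_s: 18.73
ee_pos: [520.8, -185.6, 207.9]
tool_rot: [0.978, 0.207, -0.001, -0.001]
force: [-0.2, -0.3, -1.9]
opening: 0.273
finger_force: 44.7
```

```bash
cat > g.py <<'E'
from h import *
np.set_printoptions(precision=1,suppress=True)
def gauge(names=('side','top')):
  for n in names:
    p=robot.capture(n);s=robot.read_state();M=R.from_quat(s['tool_rot']).as_matrix()
    for q in('plunger_tip','gauge_grip','spot'):
      for r in robot.mark_of(p,q)[:1]: print(n,q,np.array(r['uv']),round(r['confidence'],2),back(p,r['uv']))
    t=robot.trace(p,'gauge_grip')[:1]
    if t:
      c=cloud(p,t[0]['region']);u=(c-s['ee_pos'])@M
      for a in range(-60,70,10):
        g=u[(u[:,2]>=a)&(u[:,2]<a+10)]
        if len(g): print(a,len(g),g.min(0)[:2],g.max(0)[:2])
  print(s['ee_pos'],s['force'],s['opening']);return p
E
python3 -c "
from g import *
gauge()"
```

```text
side plunger_tip [396.7 137.3] 0.45 [ 563.7 -347.6    1.4]
side gauge_grip [402.3  96.9] 0.69 [ 510.1 -142.3  294.2]
side spot [286.2 322.4] 0.73 [527.5 215.7  85. ]
-40 6 [-10.  -19.7] [10.   0.1]
-30 48 [-12.3 -13.8] [ 9.9 -1.2]
-20 136 [-18.1 -18.3] [15.5 12.5]
-10 18 [ -8.5 -11.1] [ 7.8 -1. ]
0 41 [-11.4 -10.9] [8.3 1.9]
10 42 [-11.8 -10.5] [8.  1.7]
20 14 [ -8.4 -10.4] [ 6.8 -1.1]
30 18 [-5.2 -4.5] [ 3.1 -0.6]
40 2 [-3.6 -2.8] [-1.6 -2.2]
top plunger_tip [206.1 204.1] 0.37 [604.3 224.9  83.6]
top spot [208.7 239.6] 0.84 [526.1 217.9  85.4]
[ 521.  -185.9  207.5] [ 0.9  0.2 -0.4] 0.27161813508372384
```

```bash
python3 -c "
from g import *
for n in('side','top'):
  P=robot.capture(n);m=robot.mark_of(P,'spot')[0]
  g=cv2.resize(cv2.cvtColor(P['color'],cv2.COLOR_BGR2GRAY),None,fx=4,fy=4,interpolation=cv2.INTER_CUBIC)
  u,v=[int(round(t*4)) for t in m['uv']];w=g[v-48:v+49,u-48:u+49];k=(w<(np.percentile(w,3)+np.median(w))/2).astype(np.uint8)
  N,l,st,ce=cv2.connectedComponentsWithStats(k);j=1+np.argmin(np.hypot(*(ce[1:]-48).T))
  uv=(ce[j]+[u-48,v-48]-1.5)/4;print(n,m['uv'],uv,st[j]/4,back(P,uv,z=85.5),back(P,m['uv'],z=85.5))
  c=cloud(P,robot.trace(P,'lid')[0]['region']);c=c[abs(c[:,2]-85.5)<4];print('lid',cv2.minEnclosingCircle(c[:,:2].astype(np.float32)),np.median(c,0))
print(robot.read_state()['ee_pos'])
"
```

```text
side [287.8, 325.4] [289.  323.4] [  7.2   4.   13.   12.8 521.2] [522.6 215.   85.5] [522.4 218.8  85.5]
lid ((538.3297729492188, 205.23765563964844), 73.84077453613281) [540.7 203.9  84.9]
top [207.3, 241.8] [209.9 240.4] [ 10.5   6.5   9.2   9.2 270. ] [524.4 215.2  85.5] [521.4 220.9  85.5]
lid ((544.445068359375, 197.38058471679688), 74.4317626953125) [544.1 201.   84.9]
[ 521.6 -186.2  208.9]
```

>>> carry_out(steps=[[0,0,0,0.0377,-0.083,0,1],[0,0,0,0.0377,-0.083,0,1],[0,0,0,0.0377,-0.083,0,1],[0,0,0,0.0377,-0.083,0,1],[0,0,0,0.0377,-0.083,0,1],[0,0,0,0.0377,-0.083,0,1],[0,0,0,0.0377,-0.083,0,1],[0,0,0,0.0377,-0.083,0,1],[0,0,0,0.0377,-0.083,0,1],[0,0,0,0.0377,-0.083,0,1],[0,0,0,0.0377,-0.083,0,1],[0,0,0,0,0,0,1]])

```text
time_s: 20.53
ee_pos: [524.2, 220.5, 208.9]
tool_rot: [0.978, 0.21, 0.0, -0.002]
force: [-0.5, -0.9, -2.2]
opening: 0.268
finger_force: 44.9
```

>>> carry_out(steps=[[0,0,0,0,0,0.03,1],[0,0,0,0,0,0.04,1],[0,0,0,0,0,0.03,1],[0,0,0,0,0,0.02,1],[0,0,0,0,0,0,1],[0,0,0,0,0,0,1]])

```text
time_s: 21.03
ee_pos: [524.7, 214.1, 160.0]
tool_rot: [0.978, 0.207, -0.001, 0.0]
force: [-0.5, -0.1, -2.1]
opening: 0.269
finger_force: 44.9
```

```bash
python3 -c "
from g import *
gauge()
P=robot.capture('side');a=cv2.resize(P['color'][230:380,210:360],(600,600));cv2.imwrite('pics/p1.png',a)"
```

```text
side gauge_grip [282.9 287.4] 0.5 [508.5 232.5 260.9]
side spot [285.4 324.6] 0.82 [526.8 219.3  84.4]
-60 12 [-13.9  -6.6] [-11.8   3.3]
-50 10 [-13.8  -7.2] [-11.5  -1.8]
-40 15 [-14.2  -7.2] [-10.7   0.8]
-30 15 [-14.   -8.5] [-10.3   4. ]
-20 118 [-19.5 -17.6] [ 0.4 14.9]
-10 4 [ -6.4 -16.9] [ -0.7 -16.2]
0 2 [-7.  -8.6] [-5.7 -8.1]
10 27 [-11.9  -9.5] [ 4.3 -1.8]
20 12 [-10.5  -9.7] [ 2.9 -4.8]
30 1 [-1.7 -4.5] [-1.7 -4.5]
40 3 [-7.2 -3.8] [-3.1 -0. ]
top spot [209.9 241.6] 0.62 [521.7 215.2  85.3]
[525.6 215.  161.8] [-0.2  0.2 -1.9] 0.2719194465073583
```

View pics/p1.png

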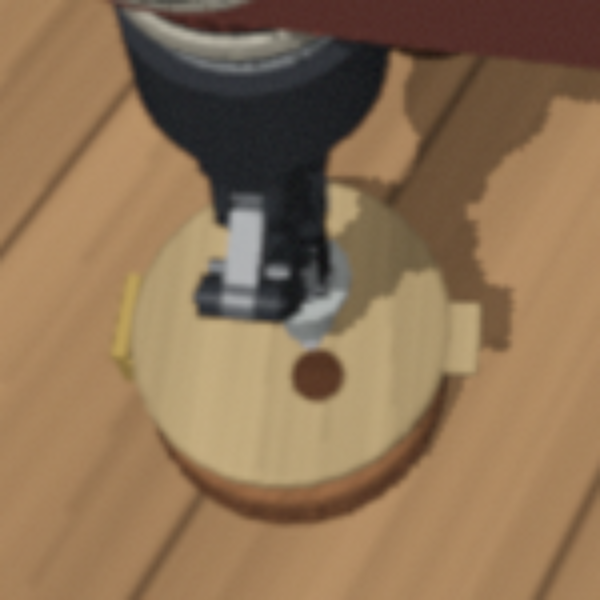

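>>> carry_out(steps=[[0,0,0,0,0,0.02,1],[0,0,0,0,0,0.02,1],[0,0,0,0,0,0.015,1],[0,0,0,0,0,0.01,1],[0,0,0,0,0,0.006,1],[0,0,0,0,0,0.004,1],[0,0,0,0,0,0,1],[0,0,0,0,0,0,1],[0,0,0,0,0,0,1]])

```text
time_s: 22.33
ee_pos: [525.3, 215.0, 131.3]
tool_rot: [0.978, 0.207, 0.0, -0.0]
force: [0.2, -0.6, -1.7]
opening: 0.268
finger_force: 44.9
```

>>> carry_out(steps=[[0,0,0,0,0,0.003,1],[0,0,0,0,0,0.003,1],[0,0,0,0,0,0.003,1],[0,0,0,0,0,0.003,1],[0,0,0,0,0,0.003,1],[0,0,0,0,0,0,1],[0,0,0,0,0,0,1],[0,0,0,0,0,0,1]])

```text
time_s: 23.0
ee_pos: [525.3, 215.0, 125.2]
tool_rot: [0.978, 0.207, 0.0, 0.0]
force: [0.1, 0.0, 2.0]
opening: 0.268
finger_force: 44.9
```

```bash
python3 -c "
from g import *
f=[]
for i in range(6):
  robot.capture('top');f.append(robot.read_state()['force'])
print(np.mean(f,0),np.std(f,0))
gauge(('side',))"
```

```text
[0.7 0.2 1.3] [0.5 0.4 0.4]
side gauge_grip [284.2 300.4] 0.74 [509.  233.5 223.6]
side spot [287.1 323.9] 0.96 [519.4 223.4 106. ]
-60 6 [-12.6  -7.2] [-11.4  -3.3]
-50 11 [-13.3  -6.7] [-10.9   0.2]
-40 9 [-13.   -7.4] [-10.5  -2.4]
-30 15 [-13.5  -8.2] [-9.9  5. ]
-20 90 [-19.1 -16.9] [-3.  12.8]
-10 1 [ -1.5 -16.9] [ -1.5 -16.9]
0 1 [-2.3 -9.7] [-2.3 -9.7]
10 23 [-10.3 -10. ] [ 3.1 -2.8]
20 3 [-3.1 -9.5] [ 3.3 -8.7]
[525.2 214.9 125. ] [1.1 0.8 1.7] 0.26771797417620113
```

```bash
python3 -c "
from g import *
a=[cv2.resize(robot.capture(n)['color'][v:v+70,u:u+70],(400,560)) for n,v,u in(('side',285,255),('top',205,175))]
cv2.imwrite('pics/p2.png',np.hstack(a))"
```

```text
(no output)
```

View pics/p2.png

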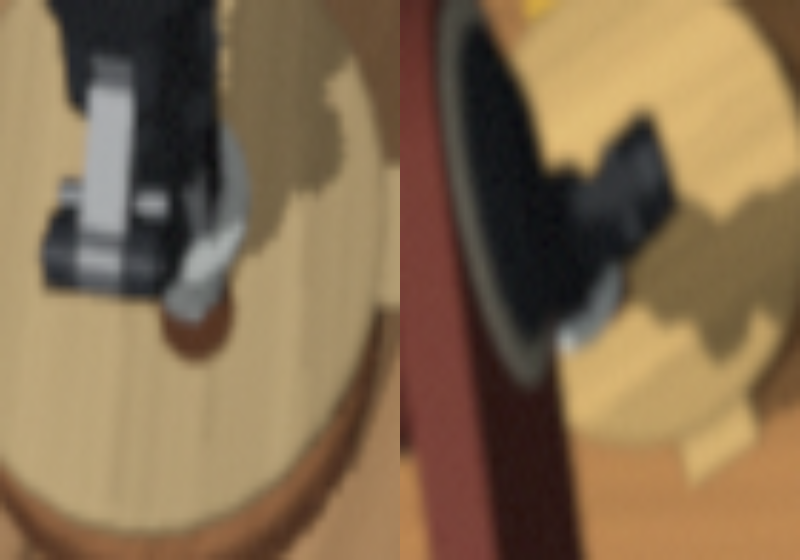

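The picture shows the nose directly over the inlay, with the inlay's lower half still visible at about (198,340) in the left crop. I put the tip within about 4 mm of the centre and the contact force at about 3 N. Handing in.

```bash
python3 -c "
from h import *
print(robot.sign_off())"
```

```text
the job is handed in; nothing more can be done
None
```

I handed the job in with the lid shut and the gauge held upright on the inlay at about 3 N, plunger an estimated 4.5–6 mm in; it ran about 24 s with no sign of a slam, the bystanders' positions weren't re-measured, and no verdict came back.

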